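# Centre the paste jar in the self-centring jar clamp

## Robot

A 6-joint arm with a two-finger parallel gripper is mounted at the origin on the work surface; the furniture and walls round the work are solid. World frame = base frame: x ahead of the robot, y to its left, z up, the work surface at z = 0. Lengths are in m, angles in rad, forces in N, time in s.
With the tool pointing down it reaches from about 0.275 to 0.825 m from the base axis. Payload 5.2 kg.
Tool frame: the origin (TCP) lies midway between the tips of the shut fingers; the grasp point (between the pads) lies 19 mm behind it (arm.hold_point_z is the distance from the TCP to the grasp point, in m); z points along the fingers, y is the line along which they close (so a half turn about z gives the same grasp; the last joint's range is limited). The gripper opens to 93 mm and grips with 3 to 60 N. Pads are 15 mm wide; open, the fingers measure 128 mm over their backs; the gripper's body (75 mm by 188 mm) begins 65 mm behind the grasp point.
Start: joints at [-1.404, 0.259, 1.535, -0, 1.348, -0.203], TCP at [0.199, -0.513, 0.219] pointing down, gripper open.
Joint ranges: [-3.14, 3.14], [-0.91, 2.08], [0.19, 2.58], [-1.22, 4.36], [0.22, 2.71], [-3.12, 3.12]. Speed limits (rad/s): [2.57, 2.57, 3.14, 3.14, 3.14, 3.14].

## Interface

Orientations are given as a unit quaternion [x, y, z, w].
In Python, from rig import status, capture, order, arm gives the robot as it stands.
- The arm moves only by the tool apply_moves, never from a script. Its argument "moves" is a list of rows, each a list of 5 numbers: the shift along the tool's x, y, z in m, then the turn about the tool's z in rad, then the gripper command: -1 is shut, 1 is fully open, values between are in proportion. In form: [[tx, ty, tz, spin, fingers], ...]. A call has 1 to 8 rows; each row shifts and turns the commanded pose from where the row before left it, along the tool's axes as they then stand; what a row does not reach is not made up. A row lasts 1/8 s, in which the tool goes at most 62.5 mm and 10.7 degrees, less where a joint would pass 70% of its speed; a pose out of reach is approached as far as the arm can. A call with a gripper value outside its range is refused whole. The fingers move at their own pace and stop on an object; "newtons" is the grip in N (left out, the last holds). Time passes only in rows, so rows that do not move let the fingers close. It gives the time, the measured TCP pose, the force, the opening and the grip force at its end, in the units of the state.
- status.sense(): the state, without advancing time (a new reading comes with each control period).
- capture(name): name is "side" or "top"; returns a dict with "color" (384x512x3 uint8, red, green, blue), "range_z" (384x512 float32, m along the optical axis (not along the pixel's ray), 0 where there is no reading), "mtx" (3x3 intrinsics, pixels), "xyz" and "orientation" of the camera in the world. Camera axes: x right, y down, z forward; pixel columns grow to the right and rows downward; lengths in m; the calibration is good to about 2 mm. A picture is of the moment at which its call begins.
- order.hand_in(): hands the job in; it is judged then, once.
The state is a dict: "time_s": time; "joints": joint angles; "qd": joint speeds; "effort": joint torques, N m; "position": TCP position; "orientation": TCP orientation; "contact_force": force on the tool from outside, world axes, zero at the start; "ft_torque": the same for the moment, N m; "opening": finger opening in m; "grip_force": force on a finger pad.
Only numpy, scipy, OpenCV 4.12 (cv2) and the standard library are available. Lean on these libraries where they do the work, as an engineer would, in place of code of your own. Each camera call takes 0.05 s, during which the arm holds its last target. There are 200 camera calls.

## Task

Stand the white screw-lid jar of solder paste upright on the small round platform of the blue jar clamp, between its open jaws, and let go of it. Then push the red tab inward until the two V jaws have slid the jar to the middle of the platform, no edge overhanging, and nip it firmly; go by feel and press gently, because the thin plastic jar is easily dented. Leave the jaws closed on the jar, and do not knock over the flux bottle.

Things in the scene. Friction and masses are not known exactly. Their poses are not given: they have to be found in the camera images.
- paste_jar: White plastic screw-lid jar, part full, 0.10 to 0.21 kg, loose, upright on the bench. Body 56 mm in diameter and 28 mm high, above it the ribbed lid, 59 mm in diameter, from 28 to 40 mm. Origin: centre of the underside, z up; round, so yaw is of no account. Grasp it from above across the lid. More than 12 N from a jaw dents it.
- clamp: Self-centring jar clamp fixed to the bench: blue base 90 mm (x) by 200 mm (y: -118 to +83), 15 mm thick. Origin: at bench height under the platform's centre. Jaws slide along its y; red push tab at its -y end. Yaw within 0.35 rad of the world's. A hidden rack and pinion moves both jaws equally, toward or away from each other; they stay where left.
- platform (a point): Centre of the top of the clamp's round platform (black mat, 60 mm in diameter), 30 mm above the bench; axes as the clamp's.
- jaw_near: Jaw on the clamp's -y side, with the tab. Its y in the clamp's frame is the closing travel: 0 to 0.004 m at the start, 0.016 m with the jar nipped and centred (poses are too coarse to nip by). Sliding takes 2 N; with the jar held, each further N on the tab adds 0.5 to 0.7 N from each jaw. Firm nip: 5 N or more from each jaw for 0.3 s, about 14 N on the tab; over 18 N on the tab may dent the jar.
- jaw_far: Jaw on the clamp's +y side, no tab, driven by the near jaw; closing travel is toward -y. Both jaws are aluminium blocks with a 90 degree V facing the platform, 66 mm wide (x), 32 to 52 mm above the bench, which is below the lid of a jar on the platform. Fully open, each V stands 16 mm back from touching a centred jar.
- push_tab (a point): Middle of the outer face of the red push tab, an upright plate 34 mm (x) wide, 9 mm (y) thick, 32 to 69 mm above the bench. The point is on the face toward the clamp's -y, 50.5 mm above the bench; pushing it toward the clamp's +y closes the jaws. From the tab's inner face to the jaw are 29 mm of flat arm, 33 mm high.
- flux: Flux bottle, loose: white, 38 mm in diameter, 90 mm high, red cap and thin spout. Origin: centre of the underside, z up. It and the jar stand on the right of the bench; either may be the farther one. Leave it standing.
Things that resemble listed ones, but are neither listed nor needed, are in the scene too. Leave any black look-alike of the paste_jar alone.

How it is judged:
By the outcome, as a careful person would: the job done as asked, in the order asked, and still so for the second after the job is handed in, with the robot touching nothing.
It also fails if it takes over 54 s, if anything falls off the work surface, if the arm or the gripper's body presses on something with over 40 N, if the wrist force passes 120 N, or if a joint passes its speed limit or range.

## Working session

There is one attempt and no reset: what is moved stays moved. The work goes in short steps, Python scripts to look and compute and a tool call to move; the robot and the scene stay as the last step left them, time stands still between calls to the robot, and variables do not carry over. Pictures are saved under pics/ and viewed, at most 10 in all, crops included, and the job is handed in when it is done.

Besides the shell and the picture viewer there is one more tool, called after "Call:" as name(argument=value, ...) on one line, values as JSON. apply_moves: Moves the arm, as the interface text tells. Its arguments: {"type":"object","properties":{"moves":{"type":"array","items":{"type":"array","items":{"type":"number"}}},"newtons":{"type":"number"}},"required":["moves"]}

```bash
mkdir -p pics
cat > h.py <<'E'
import numpy as np, cv2
from scipy.spatial.transform import Rotation as R
from rig import status, capture, order, arm
def cloud(c):
    z=c["range_z"]; K=c["mtx"]; v,u=np.mgrid[:z.shape[0],:z.shape[1]]
    p=np.dstack([(u-K[0,2])/K[0,0]*z,(v-K[1,2])/K[1,1]*z,z])
    w=p@R.from_quat(c["orientation"]).as_matrix().T+np.array(c["xyz"]); w[z<=0]=np.nan
    return w
E
python3 - <<'E'
from h import *
for n in("top","side"):
    c=capture(n); cv2.imwrite(f"pics/{n}0.png",cv2.cvtColor(c["color"],cv2.COLOR_RGB2BGR)); np.save(n+"0.npy",cloud(c)); np.save(n+"0c.npy",c["color"]); print(n,c["xyz"],c["orientation"],c["mtx"][0,0])
print(status.sense())
E
```

```text
top [ 0.37582141 -0.04853994  1.07257858] [ 0.70846841 -0.70262755  0.03942938 -0.05321989] 497.0637202774452
side [ 1.07940133 -0.16077949  0.66813221] [ 0.70800799  0.59676617 -0.2404516  -0.29116638] 409.6087592520218
{'time_s': 0.1, 'joints': array([-1.40383748e+00,  2.59278764e-01,  1.53594641e+00,  2.59241275e-05,
        1.34799020e+00, -2.02813505e-01]), 'qd': array([ 0.00067918, -0.00240019, -0.00282933, -0.00180999,  0.00019287,
        0.00058581]), 'effort': array([ 3.40951265e-03, -4.38206613e+01, -2.84642762e+01,  7.21726008e-02,
        3.62092140e-02, -4.71041915e-05]), 'position': array([ 0.19871505, -0.51233846,  0.21790711]), 'orientation': array([ 9.82957387e-01,  1.83831763e-01,  2.71819664e-05, -8.10999026e-04]), 'contact_force': array([ 0.17278925, -0.56455442, -0.22752224]), 'ft_torque': array([-0.01362266, -0.04628816, -0.03724301]), 'grip_force': 0.0, 'opening': 0.09285393119428721}
```

View pics/top0.png

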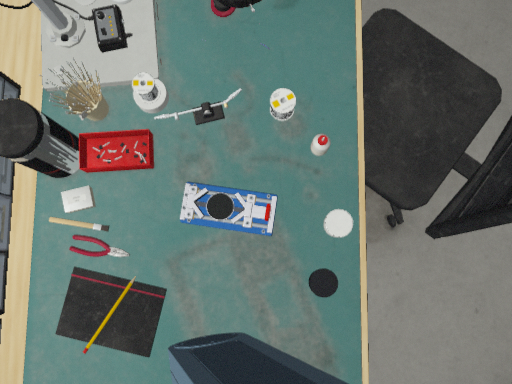

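View pics/side0.png

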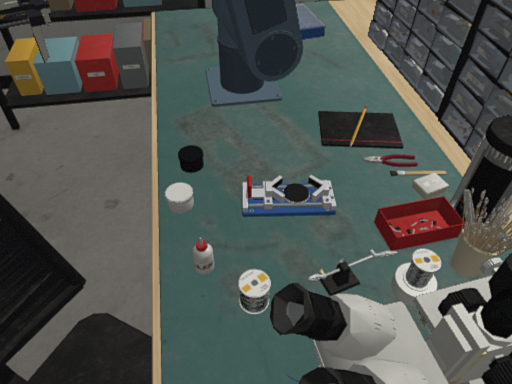

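Top view: the candidates for the jar are the white disc at (338,223), the black look-alike at (323,283), and the white-and-yellow spools at (282,104) and (149,92). The white disc fits the description. The flux bottle is at (320,144). The clamp is at about (228,208), with its platform at (220,206) and the red tab at (268,212).

Run:
```python
from h import *
P=np.load("top0.npy"); C=np.load("top0c.npy").astype(int)
img=np.load("top0c.npy")
cv2.imwrite("pics/crop.png",cv2.resize(cv2.cvtColor(img[120:300,165:365],cv2.COLOR_RGB2BGR),None,fx=4,fy=3.3,interpolation=cv2.INTER_CUBIC)[:600])
v,u=np.mgrid[:384,:512]; z=P[...,2]
def rep(n,m):
    q=P[m]; print(n,len(q),"med",np.median(q,0).round(4),"circle",cv2.minEnclosingCircle(q[:,:2].astype(np.float32)),"mid",(q[:,:2].min(0)/2+q[:,:2].max(0)/2).round(4))
box=lambda a,b,c,d:(u>=a)&(u<=b)&(v>=c)&(v<=d)
br=C.sum(2)
rep("jar",box(315,362,200,245)&(z>.033)&(br>400))
rep("black",box(300,345,262,302)&(z>.03))
rep("flux",box(300,340,125,165)&(z>.03))
rep("mat",box(200,242,188,226)&(br<150)&(abs(z-.03)<.008))
red=box(255,285,190,235)&(C[...,0]>140)&(C[...,1]<80)
rep("tab",red); rep("tabtop",red&(z>.06))
q=P[red&(z>.06)][:,:2]; 
blue=box(170,290,170,245)&(C[...,2]>C[...,0]+60)&(abs(z-.015)<.008)
rep("base",blue)
allb=box(170,290,170,245)&(z>.009)
r=cv2.minAreaRect(P[allb&(z<.04)][:,:2].astype(np.float32)); print("rect",r, cv2.boxPoints(r))
print("tabrect",cv2.minAreaRect(q.astype(np.float32)))
S=np.load("side0.npy");CS=np.load("side0c.npy").astype(int);z2=S[...,2]
m=(u>155)&(u<205)&(v>175)&(v<220)&(CS.sum(2)>400)&(abs(z2-.04)<.003); q=S[m]; print("side jar",np.median(q,0),cv2.minEnclosingCircle(q[:,:2].astype(np.float32)))
m=(u>275)&(u<320)&(v>178)&(v<208)&(CS.sum(2)<150)&(abs(z2-.03)<.006);q=S[m]; print("side mat",np.median(q,0),cv2.minEnclosingCircle(q[:,:2].astype(np.float32)))
```

```text
jar 630 med [ 0.4586 -0.2076  0.0394] circle ((0.4596725404262543, -0.20750859379768372), 0.02946660853922367) mid [ 0.4595 -0.2071]
black 660 med [ 0.3371 -0.1741  0.0392] circle ((0.33676156401634216, -0.17476314306259155), 0.02940390631556511) mid [ 0.3372 -0.1741]
flux 294 med [ 0.6239 -0.1693  0.0559] circle ((0.6287875175476074, -0.17126473784446716), 0.019533632323145866) mid [ 0.6282 -0.1714]
mat 478 med [0.4931 0.0425 0.0292] circle ((0.4985494613647461, 0.048212576657533646), 0.033951714634895325) mid [0.4934 0.048 ]
tab 59 med [nan nan nan] circle ((0.4782595634460449, -0.059244558215141296), 0.015526857227087021) mid [nan nan]
tabtop 56 med [ 0.4784 -0.0583  0.0677] circle ((0.4782595634460449, -0.059244558215141296), 0.015526857227087021) mid [ 0.4784 -0.0583]
base 1173 med [0.478  0.0168 0.014 ] circle ((0.48969343304634094, 0.024285415187478065), 0.1065419465303421) mid [0.4904 0.0249]
rect ((0.49137935042381287, 0.023392103612422943), (0.19890041649341583, 0.09027154743671417), 81.98055267333984) [[ 0.43281072 -0.0687887 ]
 [ 0.5221995  -0.08138242]
 [ 0.549948    0.11557291]
 [ 0.4605592   0.12816662]]
tabrect ((0.47831857204437256, -0.058682940900325775), (0.00741989491507411, 0.03073686920106411), 84.00315856933594)
side jar [ 0.46006825 -0.20656986  0.03966563] ((0.4594097435474396, -0.2066139131784439), 0.029198192059993744)
side mat [0.49160756 0.04190157 0.02965535] ((0.4825490117073059, 0.0493362620472908), 0.03874532878398895)
```

View pics/crop.png

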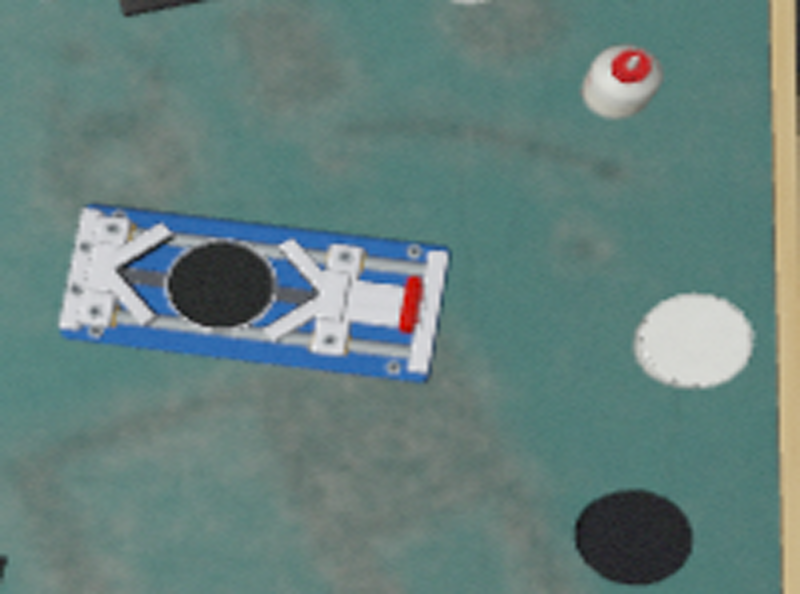

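Crop: the white disc is the ribbed white lid at z = 0.039 and 59 mm across, so it is the jar. The black disc is the decoy. The clamp is open, its yaw is about −0.14, and the red tab is on the −y side. I'll spin first so the fingers line up with the clamp's x, clear of the Vs.

Call:
apply_moves(moves=[[0, 0, 0, -0.152, 1], [0, 0, 0, -0.152, 1], [0, 0, 0, -0.152, 1], [0, 0, 0, -0.152, 1], [0, 0, 0, -0.152, 1], [0, 0, 0, -0.152, 1], [0, 0, 0, -0.149, 1], [0, 0, 0, 0, 1]])

```text
time_s: 1.1
position: [0.1988, -0.5126, 0.2182]
orientation: [0.755, 0.655, 0.0, -0.0]
contact_force: [-0.3, 1.1, 0.3]
opening: 0.0929
grip_force: 0.0
```

```bash
cat >> h.py <<'E'
def delta(t):
    s=status.sense(); M=R.from_quat(s["orientation"]).as_matrix()
    print("yaw",np.arctan2(M[1,0],M[0,0]).round(4),"pos",s["position"].round(4),"tool delta",(M.T@(np.array(t)-s["position"])).round(4),"j",s["joints"].round(2),"F",s["contact_force"].round(2),"t",s["time_s"],"op",s["opening"])
E
python3 -c "
from h import *
delta([.4595,-.207,.10])"
```

```text
yaw 1.4295 pos [ 0.1988 -0.5126  0.2182] tool delta [0.3392 0.2151 0.1185] j [-1.4   0.26  1.54 -0.    1.35 -1.26] F [-0.35  1.08  0.25] t 1.1 op 0.09290378677332897
```

Call:
apply_moves(moves=[[0.0424, 0.0269, 0.0148, 0, 1], [0.0424, 0.0269, 0.0148, 0, 1], [0.0424, 0.0269, 0.0148, 0, 1], [0.0424, 0.0269, 0.0148, 0, 1], [0.0424, 0.0269, 0.0148, 0, 1], [0.0424, 0.0269, 0.0148, 0, 1], [0.0424, 0.0269, 0.0148, 0, 1], [0.0424, 0.0269, 0.0148, 0, 1]])

```text
time_s: 2.1
position: [0.4602, -0.2056, 0.0998]
orientation: [0.756, 0.654, 0.0, 0.0]
contact_force: [-0.1, -0.5, -0.7]
opening: 0.0931
grip_force: 0.0
```

Call:
apply_moves(moves=[[0, 0, 0, 0, 1], [0, 0, 0, 0, 1]])

```text
time_s: 2.35
position: [0.4591, -0.2071, 0.1003]
orientation: [0.755, 0.656, -0.0, -0.0]
contact_force: [0.1, -0.3, 0.1]
opening: 0.0927
grip_force: 0.0
```

```bash
python3 -c "
from h import *
delta([.4595,-.207,.017])"
```

```text
yaw 1.43 pos [ 0.4591 -0.2071  0.1003] tool delta [0.0002 0.0004 0.0833] j [-0.65  0.29  1.81 -0.    1.04 -0.5 ] F [ 0.13 -0.33  0.06] t 2.35 op 0.09266156184379572
```

Call:
apply_moves(moves=[[0, 0, 0.024, 0, 1], [0, 0, 0.03, 0, 1], [0, 0, 0.02, 0, 1], [0, 0, 0.01, 0, 1], [0, 0, 0, 0, 1]])

```text
time_s: 2.98
position: [0.4587, -0.2078, 0.0162]
orientation: [0.755, 0.655, -0.0, -0.0]
contact_force: [0.5, -0.1, 0.7]
opening: 0.0928
grip_force: 0.0
```

Call:
apply_moves(moves=[[0, 0, 0, 0, 0.25], [0, 0, 0, 0, 0.0], [0, 0, 0, 0, -1], [0, 0, 0, 0, -1], [0, 0, 0, 0, -1], [0, 0, 0, 0, -1]], newtons=8)

```text
time_s: 3.72
position: [0.4594, -0.207, 0.0165]
orientation: [0.755, 0.656, 0.0, 0.0]
contact_force: [-0.7, -0.2, 3.8]
opening: 0.0587
grip_force: 8.0
```

Call:
apply_moves(moves=[[0, 0, -0.01, 0, -1], [0, 0, -0.02, 0, -1], [0, 0, -0.035, 0, -1], [0, 0, -0.03, 0, -1], [0, 0, -0.01, 0, -1], [0, 0, 0, 0, -1]])

```text
time_s: 4.47
position: [0.4593, -0.207, 0.1215]
orientation: [0.755, 0.656, 0.0, 0.0]
contact_force: [-0.7, 0.6, -1.7]
opening: 0.0589
grip_force: 8.0
```

```bash
python3 -c "
from h import *
delta([.4935,.0415,.1215])"
```

```text
yaw 1.4308 pos [ 0.4593 -0.207   0.1215] tool delta [ 2.509e-01 -8.000e-04 -1.000e-04] j [-0.65  0.27  1.78  0.    1.09 -0.51] F [-0.69  0.65 -1.66] t 4.475 op 0.05886999296350567
```

Call:
apply_moves(moves=[[0.02, 0, 0, 0, -1], [0.035, 0, 0, 0, -1], [0.04, 0, 0, 0, -1], [0.04, 0, 0, 0, -1], [0.04, 0, 0, 0, -1], [0.035, 0, 0, 0, -1], [0.025, -0.001, 0, 0, -1], [0.016, 0, 0, 0, -1]])

```text
time_s: 5.48
position: [0.4919, 0.044, 0.12]
orientation: [0.754, 0.657, -0.001, -0.001]
contact_force: [-0.3, -0.0, -0.8]
opening: 0.0586
grip_force: 8.0
```

Call:
apply_moves(moves=[[0, 0, 0.02, 0, -1], [0, 0, 0.01, 0, -1], [0, 0, 0, 0, -1], [0, 0, 0, 0, -1]])

```text
time_s: 5.98
position: [0.4935, 0.0414, 0.0915]
orientation: [0.755, 0.656, 0.0, 0.0]
contact_force: [0.6, 0.6, -0.5]
opening: 0.0588
grip_force: 8.0
```

Run:
```python
from h import *
delta([.4935,.0415,.0475])
c=capture("side"); cv2.imwrite("pics/s1.png",cv2.resize(cv2.cvtColor(c["color"][120:230,210:370],cv2.COLOR_RGB2BGR),None,fx=4,fy=4,interpolation=cv2.INTER_CUBIC))
```

```text
yaw 1.4301 pos [0.4935 0.0414 0.0915] tool delta [ 0.0001 -0.      0.044 ] j [-0.14  0.29  1.84 -0.    1.02 -0.  ] F [ 0.58  0.63 -0.51] t 5.975 op 0.05884736240961538
```

View pics/s1.png

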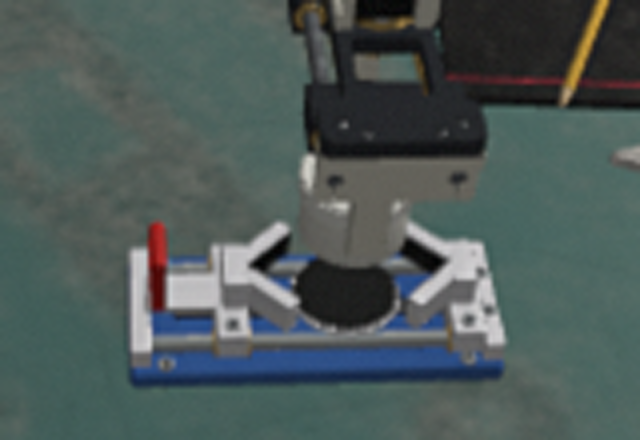

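The crop shows the jar held upright over the black mat at about (350,290), with the finger in the gap between the V arms. I'll lower it slowly.

Call:
apply_moves(moves=[[0, 0, 0.012, 0, -1], [0, 0, 0.014, 0, -1], [0, 0, 0.01, 0, -1], [0, 0, 0.004, 0, -1], [0, 0, 0, 0, -1]])

```text
time_s: 6.65
position: [0.493, 0.0417, 0.0508]
orientation: [0.755, 0.656, -0.0, -0.0]
contact_force: [-0.3, -0.7, -1.8]
opening: 0.0585
grip_force: 8.0
```

Call:
apply_moves(moves=[[0, 0, 0.0015, 0, -1], [0, 0, 0.0015, 0, -1], [0, 0, 0.001, 0, -1], [0, 0, 0, 0, -1]])

```text
time_s: 7.15
position: [0.4933, 0.0417, 0.0473]
orientation: [0.755, 0.656, 0.0, 0.0]
contact_force: [0.1, -0.8, -1.4]
opening: 0.0587
grip_force: 8.0
```

Call:
apply_moves(moves=[[0, 0, 0.001, 0, -1], [0, 0, 0, 0, -1], [0, 0, 0, 0, -1]])

```text
time_s: 7.52
position: [0.4934, 0.0417, 0.0465]
orientation: [0.755, 0.656, 0.0, 0.0]
contact_force: [-0.6, 0.1, 3.5]
opening: 0.0586
grip_force: 8.0
```

Contact: force z is now +3.5 N. I'll release gently and go up.

Call:
apply_moves(moves=[[0, 0, 0, 0, 0.35], [0, 0, 0, 0, 0.5], [0, 0, 0, 0, 0.8], [0, 0, 0, 0, 0.8], [0, 0, 0, 0, 0.8]])

```text
time_s: 8.15
position: [0.4933, 0.0417, 0.0462]
orientation: [0.755, 0.656, -0.0, -0.0]
contact_force: [1.3, 0.3, -0.1]
opening: 0.0838
grip_force: 0.0
```

Call:
apply_moves(moves=[[0, 0, -0.01, 0, 0.8], [0, 0, -0.03, 0, 0.8], [0, 0, -0.03, 0, 0.8], [0, 0, -0.03, 0, 0.8], [0, 0, 0, 0, 0.8]])

```text
time_s: 8.78
position: [0.4952, 0.0415, 0.1492]
orientation: [0.755, 0.656, 0.002, 0.002]
contact_force: [-0.3, 0.3, -0.8]
opening: 0.0834
grip_force: 0.0
```

Run:
```python
from h import *
O=np.array([.4938,.0407]); yv=np.array([.1395,.990]); xv=np.array([.990,-.1395])
s=status.sense(); print(s["time_s"],s["position"],s["opening"])
for n in("side","top"):
    c=capture(n);P=cloud(c);C=c["color"].astype(int)
    d=P[...,:2]-O; L=np.dstack([d@xv,d@yv,P[...,2]])
    m=(np.abs(L[...,0])<.045)&(np.abs(L[...,1])<.05)&(abs(L[...,2]-.07)<.004)&(C.min(2)>120)
    q=L[m]; print(n,"lid",len(q),np.median(q,0) if len(q) else 0,cv2.minEnclosingCircle(q[:,:2].astype(np.float32)) if len(q) else 0)
    m=(np.abs(L[...,0])<.03)&(abs(L[...,1]+.1)<.03)&(C[...,0]>110)&(C[...,1]<70)
    q=L[m]; print("tab",len(q),q.min(0),q.max(0),np.median(q,0))
    cv2.imwrite(f"pics/{n}2.png",cv2.resize(cv2.cvtColor(c["color"][120:240,180:370],cv2.COLOR_RGB2BGR),None,fx=4,fy=4,interpolation=cv2.INTER_CUBIC))
```

```text
8.775 [0.49516253 0.0415057  0.14917509] 0.08344501404796173
side lid 423 [0.00096393 0.00071061 0.06992954] ((4.6108161768643185e-06, 0.0016781330341473222), 0.03027004934847355)
tab 48 [-0.01536464 -0.10476263  0.05428656] [ 0.01459998 -0.09593752  0.07045984] [ 0.00171766 -0.1003065   0.06784248]
top lid 18 [-0.00134348 -0.02648962  0.06874749] ((-0.00021516811102628708, -0.02592531219124794), 0.011527527123689651)
tab 58 [-0.01681541 -0.1039686   0.03242597] [ 0.01424728 -0.09644059  0.07107548] [-0.0024347  -0.10040033  0.06769258]
```

View pics/side2.png

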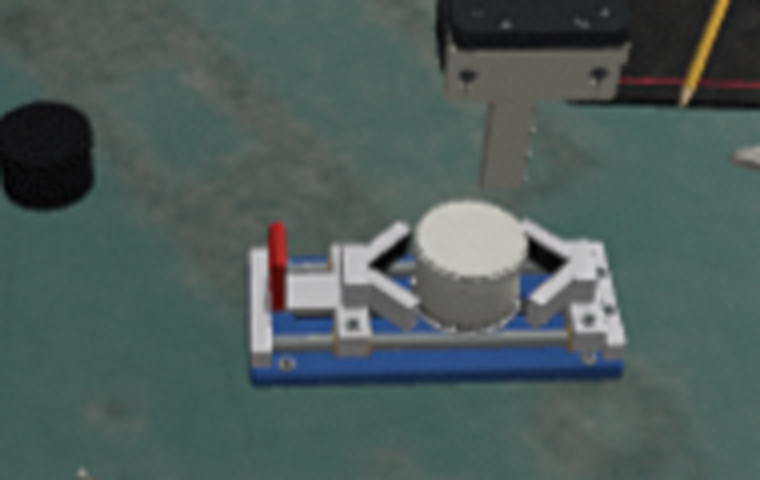

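The crop shows the jar upright and centred on the platform at about (470,265), within 2 mm, with the gripper clear above it. Next I'll check the end plate's height and work out the push start.

Run:
```python
from h import *
O=np.array([.4938,.0407]); yv=np.array([.1395,.990]); xv=np.array([.990,-.1395])
for P in (np.load("top0.npy"),np.load("side0.npy")):
    d=P[...,:2]-O; L=np.dstack([d@xv,d@yv,P[...,2]])
    for a in np.arange(-.126,-.09,.004):
        q=L[(abs(L[...,0])<.014)&(L[...,1]>a)&(L[...,1]<=a+.004)&(L[...,2]>-.01)]; print(a.round(3),len(q),np.percentile(q[:,2],[5,50,95]).round(4) if len(q) else 0)
t=O+yv*(-.140)+xv*(-.001); print(t); delta([*t,.15])
```

```text
-0.126 24 [-0.0014  0.0017  0.0041]
-0.122 24 [-0.0011  0.0017  0.0037]
-0.118 24 [0.0003 0.0238 0.0282]
-0.114 24 [0.0239 0.0257 0.0291]
-0.11 27 [0.0249 0.0289 0.0335]
-0.106 25 [0.0579 0.0675 0.0693]
-0.102 28 [0.0643 0.0684 0.0718]
-0.098 26 [0.0284 0.0363 0.0696]
-0.094 27 [0.0187 0.0325 0.0359]
-0.126 17 [0.0004 0.0014 0.0029]
-0.122 11 [-0.0002  0.0006  0.0034]
-0.118 20 [0.0002 0.0107 0.0238]
-0.114 19 [0.0248 0.027  0.0289]
-0.11 21 [0.0248 0.0272 0.0327]
-0.106 41 [0.0136 0.0604 0.0694]
-0.102 28 [0.0145 0.0678 0.0701]
-0.098 27 [0.0142 0.041  0.0687]
-0.094 23 [0.0137 0.0316 0.0336]
[ 0.47328   -0.0977605]
yaw 1.4308 pos [0.4931 0.0417 0.1463] tool delta [-0.1409 -0.0002 -0.0037] j [-0.14  0.22  1.77 -0.    1.15 -0.  ] F [-0.56 -0.31  0.25] t 8.875 op 0.0839428076348001
```

The end plate tops out at about 28 mm, so a tip height of 42 mm clears it.

Call:
apply_moves(moves=[[-0.025, 0, 0, 0, -1], [-0.04, 0, 0, 0, -1], [-0.04, 0, 0, 0, -1], [-0.026, 0, 0, 0, -1], [-0.01, 0, 0, 0, -1], [0, 0, 0, 0, -1], [0, 0, 0, 0, -1]])

```text
time_s: 9.75
position: [0.4734, -0.0969, 0.1459]
orientation: [0.755, 0.656, -0.0, -0.0]
contact_force: [0.1, 0.0, -0.8]
opening: 0.018
grip_force: 0.0
```

Call:
apply_moves(moves=[[0, 0, 0.025, 0, -1], [0, 0, 0.035, 0, -1], [0, 0, 0.03, 0, -1], [0, 0, 0.014, 0, -1], [0, 0, 0, 0, -1], [0, 0, 0, 0, -1]])

```text
time_s: 10.5
position: [0.4745, -0.098, 0.0432]
orientation: [0.755, 0.656, 0.0, 0.001]
contact_force: [-0.3, -0.4, 0.3]
opening: 0.0003
grip_force: 0.0
```

```bash
cat >> h.py <<'E'
def push():
    s=status.sense(); d=s["position"][:2]-[.4938,.0407]; yv=np.array([.1395,.990])
    print("t",s["time_s"],"cy",(d@yv).round(4),"cx",(d@[.990,-.1395]).round(4),"z",s["position"][2].round(4),"F",s["contact_force"].round(2),"Fy",(s["contact_force"][:2]@yv).round(2),"op",s["opening"])
E
python3 -c "
from h import *
push()"
```

```text
t 10.5 cy -0.14 cx 0.0002 z 0.0432 F [-0.34 -0.42  0.32] Fy -0.46 op 0.0003079898166308601
```

Call:
apply_moves(moves=[[0.008, 0, 0, 0, -1], [0.008, 0, 0, 0, -1], [0.004, 0, 0, 0, -1], [0.003, 0, 0, 0, -1], [0.002, 0, 0, 0, -1], [0, 0, 0, 0, -1]])

```text
time_s: 11.25
position: [0.4771, -0.0731, 0.0422]
orientation: [0.755, 0.656, -0.0, -0.0]
contact_force: [0.2, 0.7, 1.1]
opening: 0.0002
grip_force: 0.0
```

Call:
apply_moves(moves=[[0.002, 0, 0, 0, -1], [0.002, 0, 0, 0, -1], [0.002, 0, 0, 0, -1], [0, 0, 0, 0, -1]])

```text
time_s: 11.75
position: [0.478, -0.0671, 0.0422]
orientation: [0.755, 0.656, 0.0, 0.0]
contact_force: [0.2, -1.4, -0.9]
opening: 0.0006
grip_force: 0.8
```

Call:
apply_moves(moves=[[0.0015, 0, 0, 0, -1], [0.0015, 0, 0, 0, -1], [0, 0, 0, 0, -1]])

```text
time_s: 12.12
position: [0.4784, -0.064, 0.0422]
orientation: [0.755, 0.656, 0.0, -0.0]
contact_force: [0.6, -1.8, -1.6]
opening: 0.0005
grip_force: 0.7
```

Call:
apply_moves(moves=[[0.001, 0, 0, 0, -1], [0.001, 0, 0, 0, -1], [0.001, 0, 0, 0, -1], [0, 0, 0, 0, -1]])

```text
time_s: 12.62
position: [0.4788, -0.0611, 0.0423]
orientation: [0.755, 0.656, 0.0, -0.0]
contact_force: [1.2, -0.1, -1.3]
opening: 0.0005
grip_force: 0.7
```

Run:
```python
from h import *
push()
O=np.array([.4938,.0407]); yv=np.array([.1395,.990]); xv=np.array([.990,-.1395])
c=capture("side");P=cloud(c);C=c["color"].astype(int)
d=P[...,:2]-O; L=np.dstack([d@xv,d@yv,P[...,2]])
m=(np.abs(L[...,0])<.03)&(abs(L[...,1]+.09)<.03)&(C[...,0]>110)&(C[...,1]<70); q=L[m]
print("tab",len(q),q.min(0),q.max(0),np.median(q,0))
m=(np.abs(L[...,0])<.045)&(np.abs(L[...,1])<.05)&(abs(L[...,2]-.07)<.004)&(C.min(2)>120)
q=L[m]; print("lid",len(q),np.median(q,0),cv2.minEnclosingCircle(q[:,:2].astype(np.float32)))
```

```text
t 12.625 cy -0.1029 cx -0.0006 z 0.0423 F [ 1.16 -0.08 -1.33] Fy 0.09 op 0.0005116429912461445
tab 1 [ 0.0157302  -0.08597708  0.04162995] [ 0.0157302  -0.08597708  0.04162995] [ 0.0157302  -0.08597708  0.04162995]
lid 422 [0.0010421  0.00050172 0.06980026] ((-0.00016311474610120058, 0.001206923509016633), 0.03049881011247635)
```

Call:
apply_moves(moves=[[0.001, 0, 0, 0, -1], [0.001, 0, 0, 0, -1], [0, 0, 0, 0, -1]])

```text
time_s: 13.05
position: [0.479, -0.0593, 0.0423]
orientation: [0.755, 0.656, -0.0, 0.0]
contact_force: [-0.4, -3.9, -1.1]
opening: 0.0004
grip_force: 1.3
```

Call:
apply_moves(moves=[[0.0008, 0, 0, 0, -1], [0.0008, 0, 0, 0, -1], [0, 0, 0, 0, -1]])

```text
time_s: 13.42
position: [0.4792, -0.0589, 0.0423]
orientation: [0.755, 0.656, -0.001, 0.001]
contact_force: [-2.4, -7.7, -0.7]
opening: 0.0004
grip_force: 4.2
```

Call:
apply_moves(moves=[[0.0005, 0, 0, 0, -1], [0.0005, 0, 0, 0, -1], [0, 0, 0, 0, -1]])

```text
time_s: 13.8
position: [0.4791, -0.0588, 0.0423]
orientation: [0.755, 0.656, -0.001, 0.001]
contact_force: [-3.3, -12.2, -1.2]
opening: 0.0004
grip_force: 6.3
```

The force is building at about 4.5 N/mm. A little more, then hold.

Call:
apply_moves(moves=[[0.0004, 0, 0, 0, -1], [0, 0, 0, 0, -1], [0, 0, 0, 0, -1], [0, 0, 0, 0, -1]])

```text
time_s: 14.3
position: [0.4792, -0.0588, 0.0424]
orientation: [0.755, 0.656, -0.002, 0.001]
contact_force: [-3.0, -14.6, -0.7]
opening: 0.0007
grip_force: 7.1
```

```bash
python3 -c "
from h import *
push()"
```

```text
t 14.3 cy -0.1006 cx -0.0006 z 0.0424 F [ -2.99 -14.61  -0.74] Fy -14.89 op 0.0006846107003790332
```

Call:
apply_moves(moves=[[0, 0, 0, 0, -1], [0, 0, 0, 0, -1], [0, 0, 0, 0, -1], [0, 0, 0, 0, -1]])

```text
time_s: 14.8
position: [0.4792, -0.0588, 0.0423]
orientation: [0.755, 0.656, -0.002, 0.001]
contact_force: [-3.3, -13.8, -2.0]
opening: 0.0003
grip_force: 7.1
```

Call:
apply_moves(moves=[[-0.001, 0, 0, 0, -1], [-0.002, 0, 0, 0, -1], [-0.006, 0, 0, 0, -1], [-0.015, 0, 0, 0, -1], [-0.015, 0, 0, 0, -1], [0, 0, -0.03, 0, -1], [0, 0, -0.05, 0, -1], [0, 0, -0.05, 0, -1]])

```text
time_s: 15.8
position: [0.4735, -0.0958, 0.1735]
orientation: [0.755, 0.656, -0.0, -0.0]
contact_force: [0.3, -0.6, 0.5]
opening: 0.0004
grip_force: 0.0
```

Call:
apply_moves(moves=[[-0.04, 0, -0.01, 0, -1], [-0.04, 0, 0, 0, -1], [0, 0, 0, 0, -1]])

```text
time_s: 16.18
position: [0.4624, -0.1772, 0.1825]
orientation: [0.756, 0.654, -0.0, 0.001]
contact_force: [0.5, -0.3, -0.6]
opening: 0.0006
grip_force: 0.0
```

Run:
```python
from h import *
push()
O=np.array([.4938,.0407]); yv=np.array([.1395,.990]); xv=np.array([.990,-.1395])
ims=[]
for n in("side","top"):
    c=capture(n);P=cloud(c);C=c["color"].astype(int)
    d=P[...,:2]-O; L=np.dstack([d@xv,d@yv,P[...,2]])
    m=(np.abs(L[...,0])<.03)&(abs(L[...,1]+.09)<.03)&(C[...,0]>110)&(C[...,1]<70); q=L[m]
    print("tab",len(q),np.median(q,0) if len(q) else 0)
    m=(np.abs(L[...,0])<.045)&(np.abs(L[...,1])<.05)&(abs(L[...,2]-.07)<.004)&(C.min(2)>120)
    q=L[m]; print("lid",len(q),np.median(q,0),cv2.minEnclosingCircle(q[:,:2].astype(np.float32)))
    ims.append(cv2.resize(cv2.cvtColor(c["color"][120:280,160:370],cv2.COLOR_RGB2BGR),None,fx=1.9,fy=1.9*1.8,interpolation=cv2.INTER_CUBIC) if 0 else cv2.resize(cv2.cvtColor(c["color"][110:300,160:360],cv2.COLOR_RGB2BGR),None,fx=2,fy=2,interpolation=cv2.INTER_CUBIC))
cv2.imwrite("pics/end.png",np.hstack(ims))
```

```text
t 16.175 cy -0.2201 cx -0.0006 z 0.1825 F [ 0.5  -0.31 -0.64] Fy -0.24 op 0.0006410626877700974
tab 34 [-0.00156458 -0.08577899  0.06847289]
lid 423 [-2.34686877e-05  1.36337042e-03  6.98496014e-02] ((-0.0013106787810102105, 0.0011981807183474302), 0.02995726279914379)
tab 61 [-0.00203222 -0.08679267  0.06745892]
lid 617 [-0.0003583   0.00042005  0.06944685] ((6.352951459120959e-05, 0.0007300394354388118), 0.02947576902806759)
```

View pics/end.png

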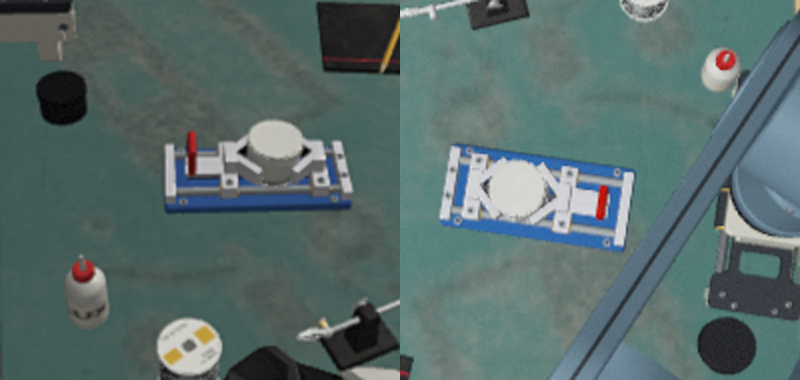

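The left half (side view) shows the jar upright at (275,150), held by both Vs, and the flux bottle standing at (87,290). The right half (top view) shows the jar centred at (518,190). The tab has moved in about 14 mm, and the robot is clear.

```bash
python3 -c "
from rig import order
print(order.hand_in())"
```

```text
the job is handed in; nothing more can be done
None
```

The job is handed in: the paste jar stands upright, centred to about 1 mm, with the jaws left closed on it after a hold of roughly 14–15 N on the tab; the flux bottle is still standing, and it took about 16 s of the 54 s.

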